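# Hang the unknown-mass canister on the spring beam

### The arm

A 6-joint arm with a two-finger parallel gripper is mounted at the origin on the work surface. World frame = base frame: x ahead of the robot, y to its left, z up, the work surface at z = 0. Lengths are in mm, angles in rad, forces in N, time in s.
With the tool pointing down it reaches from about 250 to 800 mm from the base axis. Payload 8.5 kg.
Tool frame: the origin (TCP) lies at the very end of the fingers, on their centre line; the grasp point (between the pads) lies 19 mm behind it; z points along the fingers, y is the direction in which the jaws open and shut (so a half turn about z gives the same grasp; the last joint's range is limited). The gripper opens to 85 mm and grips with 20 to 120 N. Pads are 22 mm wide; open, the fingers measure 114 mm over their backs; the gripper's body (76 mm by 85 mm) begins 54 mm behind the grasp point. The pads swing forward as they close: fully open they stand 13 mm farther back than shut.
Start: joints at [1.278, 0.238, -0.013, 1.319, 0, 1.571], TCP at [151.518, 502.614, 231.276] pointing down, gripper open.
Joint ranges: [-2.66, 2.66], [-1.03, 1.9], [-1.14, 1.46], [-1.82, 2.27], [-1.45, 1.34], [-3.14, 3.14]. Speed limits (rad/s): [2.22, 2.22, 2.79, 3.14, 3.14, 3.14].

### API

Orientations are given as a 3x3 rotation matrix whose columns are the frame's x, y, z axes.
In Python, from cell import robot, imaging gives the robot as it stands. The module is installed in compiled form; this text tells all that it offers.
- The arm moves only by the shell command python3 -m pendant 'ROWS' [FORCE]. ROWS is JSON, a list of rows, each a list of 3 entries, a list of its own where there are three numbers: the finger opening in m, from 0 to 0.0854, then the shift along the world's x, y, z in m, then the turn, a rotation vector about the world's x, y, z in rad. In form: [[jaw, [dx, dy, dz], [ax, ay, az]], ...]. A call has 1 to 20 rows; each row shifts and turns the commanded pose from where the row before left it; what a row does not reach is not made up. A row lasts 1/10 s, in which the tool goes at most 50 mm and 8.59 degrees, less where a joint would pass 70% of its speed; a pose out of reach is approached as far as the arm can. A call is refused whole if a number of a shift passes 0.05 or a number of a turn 0.15, either way. A call with a gripper value outside its range is refused whole. The fingers move at their own pace and stop on an object; FORCE is the grip in N (left out, the last holds). Time passes only in rows, so rows that do not move let the fingers close. It gives the time, the measured TCP pose, the force and the opening at its end, in the units of the state.
- robot.get_state(): the state, without advancing time (a new reading comes with each control period).
- imaging.get_image(name): name is "scene" or "top"; returns a dict with "frame" (400x640x3 uint8, blue, green, red), "fx", "fy", "cx", "cy" (pixels), "extrinsics" (4x4, takes a point from camera to world coordinates). Camera axes: x right, y down, z forward; pixel columns grow to the right and rows downward; lengths in mm; the calibration is good to about 2 mm. A picture is of the moment at which its call begins. There is no depth.
- robot.hand_in(): hands the job in, once; it reports no verdict.
The state is a dict: "t": time; "q": joint angles; "qd": joint speeds; "joint_torque": joint torques, N m; "ee_pos": TCP position; "tcp_rot": TCP orientation; "wrist_force": force on the tool from outside, world axes, zero at the start; "moment": the same for the moment, N m; "gripper_width": finger opening in mm.
Only numpy, scipy, OpenCV 4.12 (cv2) and the standard library are available. Lean on these libraries where they do the work, as an engineer would, in place of code of your own. Each camera call takes 0.05 s, during which the arm holds its last target. There are 200 camera calls.

### The job

Hang the canister by its stirrup in the saddle at the free end of the spring beam: bring it in over the end of the beam and ease it down slowly (no more than about 5 cm a second), keeping hold while the beam sinks, and let go only when the beam alone carries it and has settled, so that the beam neither drops nor springs back. Its weight is not known, so go by the feel of it; never force the beam, and leave everything else on the bench where it is.

Things in the scene. Friction and masses are not known exactly. Their poses are not given: they have to be found in the camera images.
- canister: The load: closed plain aluminium canister, 56 mm diameter, 55 mm high, standing on the bench under a rigid steel stirrup. Mass unknown, 0.18 to 0.72 kg. Origin: centre of its underside, z up. Two upright legs (12 mm along x, 5 mm thick) at y = -27 and +27 mm leave an opening 49 mm wide along y, from z 55 to 130 mm. The same when turned half round.
- stirrup_bar (a point): Middle of the stirrup's round cross-bar, on the bar's axis, 134 mm above the canister's underside; axes as the canister's. The bar is 8 mm thick and runs along y between the legs' tops; it is what lies in the saddle.
- grip (a point): Middle of the flat steel grip standing on the middle of the cross-bar: 12 mm along x, 20 mm along y, from z = 138 to 176 mm above the canister's underside (this point at 157 mm). To be taken from above, fingers closing along y so that they clear the beam.
- stand: Heavy retort stand, fixed: dark steel base 210 x 140 x 14 mm and an upright steel rod 12 mm in diameter, 314 mm high. Origin on the bench under the rod; the beam points to the stand's own -x.
- bracket: Aluminium clamp and fork on the rod, fixed, with a white angle dial of 120 mm diameter beside the fork (on its +y side, 30 mm from the middle), carrying the beam. Origin on the rod's axis at the height of the beam's pivot (195 to 220 mm above the bench), axes as the stand's.
- pivot (a point): The beam's pivot: middle of the hinge pin, 45 mm from the rod towards -x of the stand; the pin lies level along the stand's y.
- saddle (a point): Middle of the saddle's floor, 220 mm from the pivot along the beam and 8 mm above its centre line; x along the beam towards the pivot, y along the pin, z square to the beam. The floor is 17 mm long, 14 mm wide, between two steel horns about 14 mm high that lean outwards 25 degrees (mouth 29 mm). The bar of the beam is 14 mm wide, 16 mm high and ends 20 mm past this point.
- beam (a joint): Angle of the spring beam, rad: about 0 unloaded, when the beam slopes up towards its free end by 0.24 rad; it grows as the free end sinks (level at 0.24) and stops at 0.60. A torsion spring at the pivot carries it, 3.3 N m per rad, which is about 68 N/m at the saddle, lightly damped: let go out of balance it swings.
- slotted_masses: Bystander: brass hanger with slotted masses, 40 mm in diameter, 112 mm high, standing beside the canister.
- brass_weight: Bystander: small brass weight with a knob, 34 mm in diameter, 54 mm high, standing beside the canister.
- steel_ring: Bystander: steel ring, 60 mm outside, 8 mm high, lying on the bench.
- force_meter: Bystander: clear tubular force meter, 26 mm wide, about 190 mm long with its hook, 24 mm high, lying on the bench.
- wood_block: Bystander: wooden block 90 x 45 x 35 mm.
- marker: Bystander: black marker pen 120 mm long, 13 mm thick.
Mind the look-alikes: they are no part of the job. Of the things shaped like the canister, the aluminium one is meant.

How it is judged (in metres and radians):
On the way, in this order (a step that is already met when the one before it is completed fails the run):
1. the canister is lifted clear of the bench (height (world z) of canister above 0.04 m), for 0.2 s.
2. the stirrup's bar lies in the saddle and the canister, still held, has begun to sink the beam (x of stirrup_bar in the frame of saddle between -0.01 and 0.01 m and y of stirrup_bar in the frame of saddle between -0.013 and 0.013 m and z of stirrup_bar in the frame of saddle below 0.009 m and value of joint beam above 0.04 rad and contact force between the fingers and canister above 0.5 N), for 0.2 s.
At the end, for the whole second after the job is handed in: The canister hangs plumb (within 0.2 rad) from the beam, its cross-bar down in the saddle (bar's middle within 10 mm along and 13 mm across the saddle, less than 9 mm above its floor), released, with canister and beam at rest (canister under 30 mm/s, beam under 0.06 rad/s) (x of stirrup_bar in the frame of saddle between -0.01 and 0.01 m and y of stirrup_bar in the frame of saddle between -0.013 and 0.013 m and z of stirrup_bar in the frame of saddle between 0 and 0.009 m and angle between canister's own z axis and vertical below 0.2 rad and linear speed of canister below 0.03 m/s and velocity of joint beam between -0.06 and 0.06 rad/s); the robot touches nothing.
It fails at once if the beam drops, springs back or is swept along faster than 0.4 rad/s (about 90 mm/s at the saddle) (velocity of joint beam above 0.4 rad/s or velocity of joint beam below -0.4 rad/s).
It fails at once if the beam or its bracket is pressed with more than 14 N (contact force between bracket and anything else above 14 N).
It fails at once if the canister is tipped over (more than 0.6 rad) (angle between canister's own z axis and vertical above 0.6 rad).
It fails at once if a bystander is shifted by more than 20 mm (distance of any of slotted_masses, brass_weight, steel_ring, force_meter, wood_block, marker from where it was at the start of the episode above 0.02 m).
It also fails if it takes over 58 s, if anything falls off the work surface, if the arm or the gripper's body presses on something with over 40 N, if the wrist force passes 120 N, or if a joint passes its speed limit or range.

## Working session

There is one attempt and no reset: what is moved stays moved. The work goes in short steps, Python scripts to look and compute and a shell command to move; the robot and the scene stay as the last step left them, time stands still between calls to the robot, and variables do not carry over. Pictures are saved under pics/ and viewed, about 8 in all and at most 12, crops included, and the job is handed in when it is done.

```bash
mkdir -p pics; cat > h.py <<'E'
import numpy as np, cv2
from cell import robot, imaging
def grab(n,tag):
    d=imaging.get_image(n); cv2.imwrite(f'pics/{tag}.png',d['frame']); np.savez(f'pics/{tag}.npz',**d); return d
def ray(d,u,v):
    E=np.array(d['extrinsics']); r=E[:3,:3]@np.array([(u-d['cx'])/d['fx'],(v-d['cy'])/d['fy'],1]); return E[:3,3],r
def plane(d,u,v,z):
    o,r=ray(d,u,v); return o+r*(z-o[2])/r[2]
def tri(d1,p1,d2,p2):
    o1,r1=ray(d1,*p1);o2,r2=ray(d2,*p2)
    s=np.linalg.lstsq(np.c_[r1,-r2],o2-o1,rcond=None)[0]
    a=o1+r1*s[0];b=o2+r2*s[1]; return (a+b)/2,np.linalg.norm(a-b)
def proj(d,p):
    E=np.linalg.inv(np.array(d['extrinsics'])); c=E[:3,:3]@p+E[:3,3]; return c[0]/c[2]*d['fx']+d['cx'],c[1]/c[2]*d['fy']+d['cy']
E
python3 - <<'E'
from h import *
for n in('scene','top'):
    d=grab(n,n+'1'); print(n,d['fx'],d['cx'],d['cy'],np.round(d['extrinsics'],3).tolist())
a=cv2.imread('pics/scene1.png');b=cv2.imread('pics/top1.png')
s=robot.get_state();print(s['t'],s['tcp_rot'],s['wrist_force'])
E
```

```text
scene 465.5784707786092 327.59633795837067 198.84865977472623 [[0.847, 0.352, -0.398, 958.502], [0.531, -0.578, 0.62, -716.804], [-0.012, -0.737, -0.676, 960.814], [0.0, 0.0, 0.0, 1.0]]
top 460.2124598253501 329.3165723023677 202.10642683876517 [[0.019, -0.987, 0.159, 318.598], [-1.0, -0.016, 0.021, -40.511], [-0.018, -0.159, -0.987, 1460.284], [0.0, 0.0, 0.0, 1.0]]
0.1 [[-9.57431635e-01  2.88659831e-01 -4.07319248e-04]
 [ 2.88660117e-01  9.57430821e-01 -1.24885609e-03]
 [ 2.94854137e-05 -1.31327115e-03 -9.99999137e-01]] [-0.38782908  0.51406718  0.31929647]
```

View pics/scene1.png

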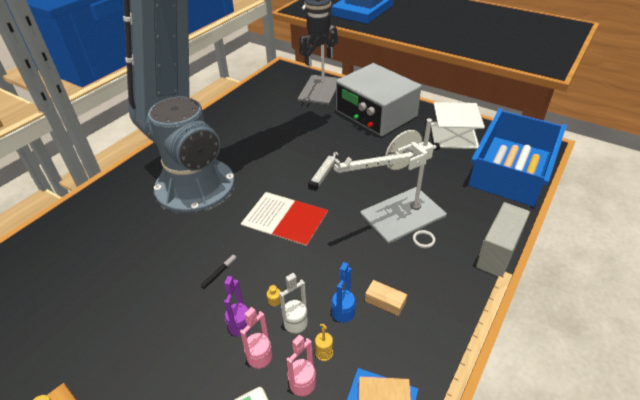

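View pics/top1.png

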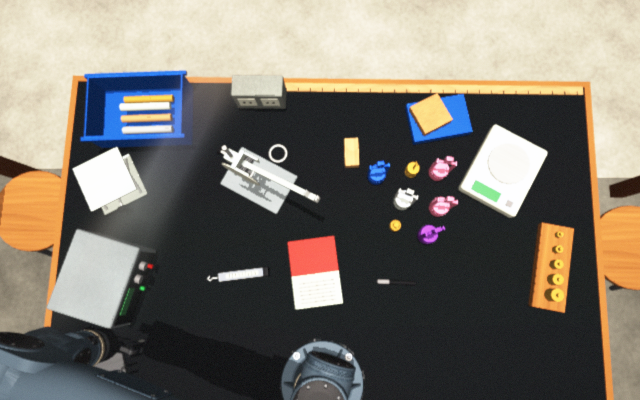

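The aluminium canister is at scene (293,310) and top (403,199), surrounded by coloured look-alikes. The beam's free end is near scene (340,163) and top (316,197). I'll look closer at both in one composite.

```bash
python3 - <<'E'
import cv2,numpy as np
a=cv2.imread('pics/scene1.png');b=cv2.imread('pics/top1.png')
def c(im,x,y,w,h):return cv2.resize(im[y:y+h,x:x+w],(400,300),interpolation=cv2.INTER_CUBIC)
im=np.vstack([np.hstack([c(a,260,265,80,60),c(b,380,170,60,45)]),np.hstack([c(a,310,120,140,105),c(b,210,135,120,90)])])
cv2.imwrite('pics/comp1.png',im)
E
```

```text
(no output)
```

View pics/comp1.png

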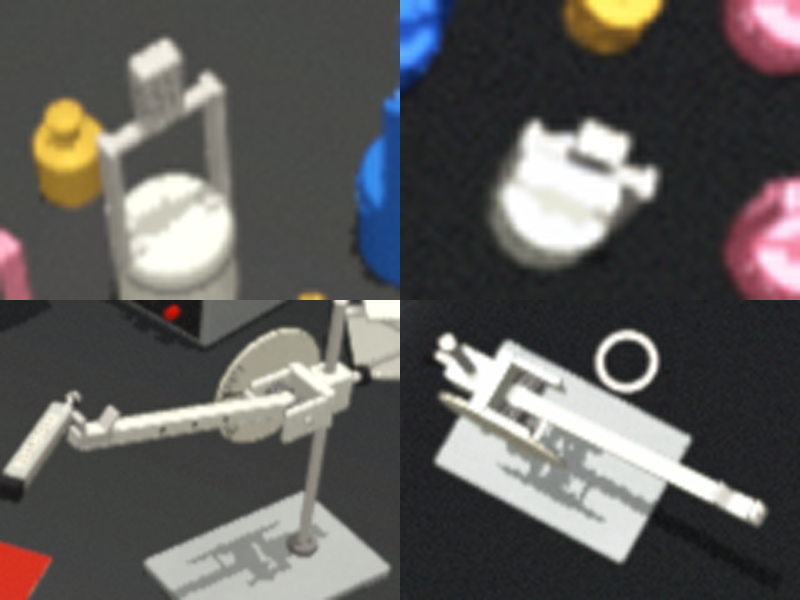

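Top left shows the grip top at scene (291,274.6) and the bar ends at (281.6,293.6) and (302,281). In the top view these are (411,191.3), (399.8,189.5) and (417.2,197.3). The lower crops show the saddle at top ≈(311.4,195), with the force meter's hook behind it in the scene view. Next I'll triangulate.

```bash
python3 - <<'E'
from h import *
S=dict(np.load('pics/scene1.npz'));T=dict(np.load('pics/top1.npz'))
def t(n,p,q):print(n,*[np.round(x,1) for x in tri(S,p,T,q)])
t('griptop',(291,274.6),(411,191.3))
t('barA',(281.6,293.6),(399.8,189.5));t('barB',(302,281),(417.2,197.3))
# canister mask
for d,(x,y,w,h),n in((S,(275,290,40,50),'s'),(T,(385,180,40,40),'t')):
    f=d['frame'][y:y+h,x:x+w]; g=cv2.cvtColor(f,cv2.COLOR_BGR2HSV); m=((g[...,2]>110)&(g[...,1]<60)).astype(np.uint8)
    c=max(cv2.findContours(m,0,1)[0],key=cv2.contourArea); print(n,cv2.boundingRect(c),x,y)
t('innerhorn',(349,158.5),(306,192));
for z in(230,255,270):
    for n,p in(('end',(318.6,198.9)),('floor',(311.4,195)),('ihorn',(306,192)),('root',(244.5,163.5))):
        P=plane(T,*p,z); print(z,n,P.round(1),np.round(proj(S,P),1))
# stand base corners in top (z=14)
for p in((504,340),(690,440),(624,562),(436,462)): print(plane(T,210+(p[0]-400)/3.333,135+(p[1]-300)/3.333,14).round(1))
def crop(d,cx,cy,w,h,s): f=cv2.getRectSubPix(d['frame'],(w,h),(cx,cy)); return cv2.resize(f,(w*s,h*s),interpolation=cv2.INTER_CUBIC)
cv2.imwrite('pics/comp2.png',np.hstack([crop(S,350.5,160.5,50,50,8),crop(T,305.5,190.5,50,50,8)]))
E
```

```text
griptop [ 559.2 -243.   182.3] 0.3
barA [ 557.4 -238.6  118.9] 52.3
barB [ 562.9 -248.8  164.7] 45.6
s (5, 0, 28, 44) 275 290
t (9, 8, 25, 21) 385 180
innerhorn [532.2  44.4 289.5] 1.8
230 end [525.3  14.5 230. ] [340.2 183.7]
230 floor [535.7  34.4 230. ] [348.1 180.6]
230 ihorn [543.8  49.3 230. ] [354.1 178.3]
230 root [621. 221. 230.] [412.7 151.8]
255 end [521.1  13.4 255. ] [338.5 175.3]
255 floor [531.3  32.8 255. ] [346.4 172.3]
255 ihorn [539.2  47.4 255. ] [352.3 170.1]
255 root [614.8 215.7 255. ] [410.7 144.3]
270 end [518.6  12.8 270. ] [337.5 170.2]
270 floor [528.7  31.9 270. ] [345.3 167.2]
270 ihorn [536.5  46.3 270. ] [351.2 165.1]
270 root [611.1 212.5 270. ] [409.4 139.7]
[729.1 280.4  14. ]
[631.9  95.3  14. ]
[512.1 154.7  14. ]
[606.5 340.3  14. ]
```

View pics/comp2.png

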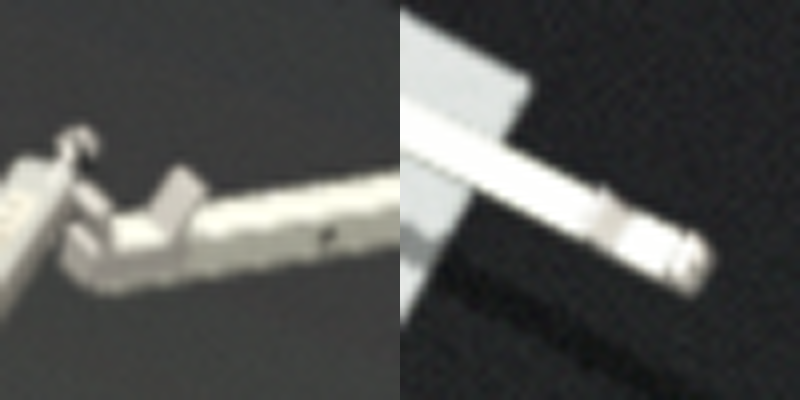

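```bash
python3 - <<'E'
from h import *
S=dict(np.load('pics/scene1.npz'));T=dict(np.load('pics/top1.npz'))
def t(n,p,q):
    r=tri(S,p,T,q);print(n,*[np.round(x,1) for x in r]);return r[0]
g=t('griptop',(291,274.6),(411,191.3))
A=t('barA',(281.6,293.6),(417.2,197.3));B=t('barB',(302,281),(399.8,189.5))
print('bar mid',(A+B)/2,'yaw',np.arctan2(*(B-A)[1::-1]),np.linalg.norm(B-A))
s=lambda X,Y:(326+(X-3.5)/8,136+(Y-3.5)/8)
q=lambda X,Y:(281+(X-403.5)/8,166+(Y-3.5)/8)
f=t('floor',s(140,230),q(650,238));t('ihorn tip',s(185,172),q(602,207))
t('end bottom',s(100,288),q(695,296))
# canister top disc & footprint
print('can top z=55 centre',plane(T,380+122/6.667,170+ 200/6.667,55))
# beam yaw: centre line points in top crop
for z in(262,):
  P=plane(T,*q(650,238),z);
  for p in((410,124),(500,166)):
    Q=plane(T,*q(*p),z-10);print(np.arctan2(*(P-Q)[1::-1]),(P-Q))
E
```

```text
griptop [ 559.2 -243.   182.3] 0.3
barA [ 549.6 -268.1  138.4] 0.9
barB [ 570.3 -218.4  141.2] 3.6
bar mid [ 559.95078473 -243.23197872  139.80479266] yaw 1.1768465950870266 53.96189456163723
floor [525.2  29.5 279.4] 2.5
ihorn tip [532.2  44.1 294.1] 3.3
end bottom [513.2  18.1 259.1] 6.6
can top z=55 centre [ 555.1499555  -223.89155584   55.        ]
-2.017268771226737 [-39.33577199 -82.17005478  10.        ]
-2.0299264566228703 [-25.44495809 -51.46989556  10.        ]
```

Floor of the saddle ≈ (525,29.5,279). The beam's yaw is ≈ -2.03. The canister is at ≈ (560,-243) with bar yaw 1.177. I'll go up and over towards the canister.

```bash
python3 -m pendant '[[0.05,[0,0,0.045],[0,0,0]],[0.05,[0,0,0.045],[0,0,0]],[0.05,[0,0,0.045],[0,0,0]],[0.05,[0.015,-0.03,0.035],[0,0,0]],[0.05,[0.022,-0.04,0],[0,0,0]],[0.05,[0.022,-0.04,0],[0,0,0]],[0.05,[0.022,-0.04,0],[0,0,0]],[0.05,[0.022,-0.04,0],[0,0,0]],[0.05,[0.022,-0.04,0],[0,0,0]],[0.05,[0.022,-0.04,0],[0,0,0]],[0.05,[0.022,-0.04,0],[0,0,0]],[0.05,[0.022,-0.04,0],[0,0,0]],[0.05,[0.022,-0.04,0],[0,0,0]],[0.05,[0.022,-0.04,0],[0,0,0]],[0.05,[0.022,-0.04,0],[0,0,0]],[0.05,[0.022,-0.04,0],[0,0,0]],[0.05,[0.022,-0.04,0],[0,0,-0.05]],[0.05,[0.022,-0.04,0],[0,0,-0.05]],[0.05,[0,0,0],[0,0,0]]]' 40; python3 -c "
from cell import robot
s=robot.get_state();print(s['q'],s['tcp_rot'])"
```

```text
t: 2.0
ee_pos: [476.3, -91.5, 399.5]
tcp_rot: [[-0.922, 0.388, -0.002], [0.388, 0.922, -0.001], [0.002, -0.002, -1.0]]
wrist_force: [-1.5, 0.4, -1.3]
gripper_width: 50.1
[-1.88973389e-01  1.72792091e-01  3.28414800e-01  1.72845114e+00
 -1.11637235e-03  2.09837820e-01] [[-9.21521785e-01  3.88320402e-01 -2.20563394e-03]
 [ 3.88322700e-01  9.21523179e-01 -7.14766895e-04]
 [ 1.75498424e-03 -1.51517099e-03 -9.99997312e-01]]
```

```bash
python3 -m pendant '[[0.05,[0.014,-0.025,-0.03],[0,0,0]],[0.05,[0.014,-0.025,-0.03],[0,0,0]],[0.05,[0.014,-0.025,-0.03],[0,0,0]],[0.05,[0.014,-0.025,-0.03],[0,0,0]],[0.05,[0.014,-0.026,-0.03],[0,0,0]],[0.05,[0.014,-0.026,-0.03],[0,0,0]],[0.05,[0,0,0],[0,0,0]],[0.05,[0,0,0],[0,0,0]]]'; python3 - <<'E'
from h import *
S=grab('scene','scene2');T=grab('top','top2')
def crop(d,cx,cy,w,h,s): f=cv2.getRectSubPix(d['frame'],(w,h),(cx,cy)); return cv2.resize(f,(w*s,h*s),interpolation=cv2.INTER_CUBIC)
cv2.imwrite('pics/comp3.png',np.hstack([crop(S,293.5,280.5,80,80,5),crop(T,410.5,190.5,80,80,5)]))
E
```

```text
t: 2.8
ee_pos: [557.9, -239.0, 220.4]
tcp_rot: [[-0.924, 0.383, -0.002], [0.383, 0.924, 0.001], [0.003, 0.0, -1.0]]
wrist_force: [0.3, -0.0, 0.4]
gripper_width: 50.0
```

View pics/comp3.png

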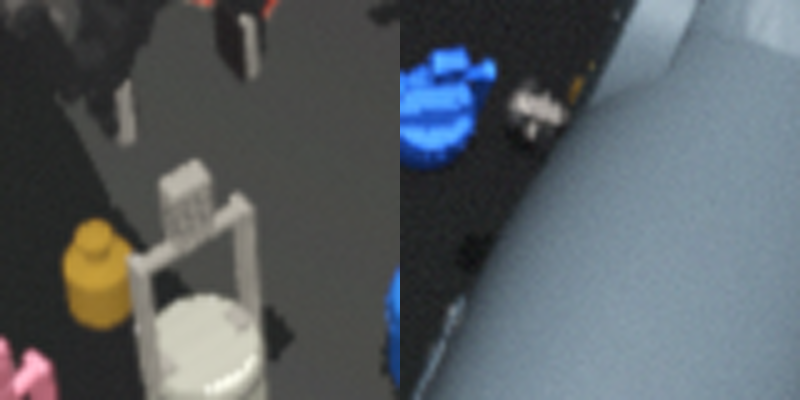

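The fingers straddle the grip squarely in the scene view, with pads at crop (125,115) and (250,45) and the grip at (187,180). The arm hides it in the top view. I'll descend and close.

```bash
python3 -m pendant '[[0.05,[0.002,-0.004,-0.02],[0,0,0]],[0.05,[0,0,-0.02],[0,0,0]],[0.05,[0,0,-0.02],[0,0,0]],[0.05,[0,0,-0.012],[0,0,0]],[0.05,[0,0,0],[0,0,0]],[0.0,[0,0,0],[0,0,0]],[0.0,[0,0,0],[0,0,0]],[0.0,[0,0,0],[0,0,0]],[0.0,[0,0,0],[0,0,0]],[0.0,[0,0,0],[0,0,0]],[0.0,[0,0,0],[0,0,0]]]' 60
```

```text
t: 4.0
ee_pos: [561.2, -243.7, 150.9]
tcp_rot: [[-0.924, 0.383, 0.002], [0.383, 0.924, -0.001], [-0.002, -0.0, -1.0]]
wrist_force: [-1.8, 0.1, 6.2]
gripper_width: 18.2
```

```bash
python3 -m pendant '[[0.0,[0,0,0.01],[0,0,0]],[0.0,[0,0,0.02],[0,0,0]],[0.0,[0,0,0.03],[0,0,0]],[0.0,[0,0,0.03],[0,0,0]],[0.0,[0,0,0],[0,0,0]],[0.0,[0,0,0],[0,0,0]],[0.0,[0,0,0],[0,0,0]],[0.0,[0,0,0],[0,0,0]]]'; for i in 1 2 3; do python3 -m pendant '[[0.0,[0,0,0],[0,0,0]]]' | grep -E "force|width|pos"; done
```

```text
t: 4.8
ee_pos: [559.8, -243.0, 237.6]
tcp_rot: [[-0.924, 0.383, -0.003], [0.383, 0.924, 0.001], [0.003, -0.0, -1.0]]
wrist_force: [0.1, 0.7, -6.1]
gripper_width: 18.7
ee_pos: [560.0, -243.2, 238.1]
wrist_force: [-0.1, 0.1, -5.6]
gripper_width: 18.9
ee_pos: [560.3, -243.3, 238.6]
wrist_force: [-0.0, -0.4, -6.2]
gripper_width: 18.7
ee_pos: [560.4, -243.4, 239.0]
wrist_force: [0.4, -0.2, -6.1]
gripper_width: 18.8
```

It weighs about 6 N (≈0.61 kg), so the beam should settle near 0.39 rad. Next I'll go to the point off the beam's end and turn +1.50.

```bash
python3 -m pendant '[[0.0,[0,0,0.025],[0,0,0]],[0.0,[0,0,0.035],[0,0,0]],[0.0,[0,0,0.03],[0,0,0]],[0.0,[0,0,0.015],[0,0,0.05]],[0.0,[-0.006,0.014,0],[0,0,0.12]],[0.0,[-0.007,0.016,0],[0,0,0.12]],[0.0,[-0.007,0.016,0],[0,0,0.12]],[0.0,[-0.007,0.016,0],[0,0,0.12]],[0.0,[-0.007,0.016,0],[0,0,0.12]],[0.0,[-0.007,0.016,0],[0,0,0.12]],[0.0,[-0.007,0.016,0],[0,0,0.12]],[0.0,[-0.007,0.016,0],[0,0,0.12]],[0.0,[-0.007,0.016,0],[0,0,0.12]],[0.0,[-0.007,0.016,0],[0,0,0.12]],[0.0,[-0.007,0.016,-0.01],[0,0,0.12]],[0.0,[-0.006,0.009,-0.01],[0,0,0.12]],[0.0,[0,0,0],[0,0,0.01]],[0.0,[0,0,0],[0,0,0]],[0.0,[0,0,0],[0,0,0]],[0.0,[0,0,0],[0,0,0]]]'
python3 - <<'E'
from h import *
s=robot.get_state();print(s['q'],np.arctan2(s['tcp_rot'][1][1],s['tcp_rot'][0][1]))
S=grab('scene','scene3');T=grab('top','top3')
def crop(d,cx,cy,w,h,s): f=cv2.getRectSubPix(d['frame'],(w,h),(cx,cy)); return cv2.resize(f,(w*s,h*s),interpolation=cv2.INTER_CUBIC)
cv2.imwrite('pics/comp4.png',np.hstack([crop(S,330.5,170.5,100,100,4),crop(T,320.5,200.5,100,100,4)]))
E
```

```text
t: 7.1
ee_pos: [479.0, -60.9, 324.6]
tcp_rot: [[-0.449, -0.893, 0.001], [-0.893, 0.449, -0.0], [-0.0, -0.001, -1.0]]
wrist_force: [-0.3, -0.2, -6.1]
gripper_width: 18.7
[-1.26397038e-01  1.50189769e-01  1.10264672e-01  1.53010776e+00
 -1.79568797e-04 -1.23132951e+00] 2.6757286947538548
```

View pics/comp4.png

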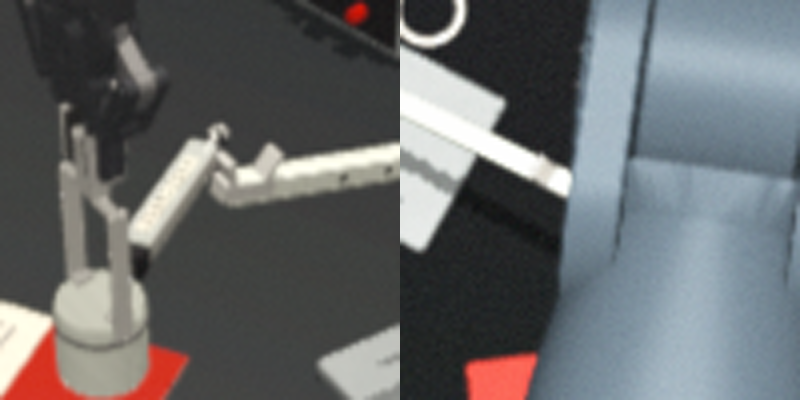

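The canister hangs plumb off the beam's end. The bar is at about crop (67,165) to (120,210), roughly in line with the beam. I'll check where it should project.

```bash
python3 - <<'E'
from h import *
S=dict(np.load('pics/scene3.npz'))
p=np.array([479,-60.9,307.6]); y=np.array([.893,-.449,0])
c=lambda P:np.round((np.array(proj(S,P))-[281,121])*4+1.5,1)
print('bar',c(p),c(p+27*y),c(p-27*y),'canister bottom',c(p-[0,0,134]),'can top',c(p-[0,0,79]))
print('saddle',c(np.array([525.2,29.5,279.4])))
E
```

```text
bar [ 98.5 194. ] [122.4 220.2] [ 75.2 168.6] canister bottom [108.3 366.2] can top [104.5 299. ]
saddle [251.8 174.3]
```

Prediction and image agree to about 1 px for both bar and saddle. I'll bring it in over the end.

```bash
python3 -m pendant '[[0.0,[0,0,0.003],[0,0,0]],[0.0,[0.0038,0.0075,0],[0,0,0]],[0.0,[0.0038,0.0075,0],[0,0,0]],[0.0,[0.0038,0.0075,0],[0,0,0]],[0.0,[0.0038,0.0075,0],[0,0,0]],[0.0,[0.0038,0.0075,0],[0,0,0]],[0.0,[0.0038,0.0075,0],[0,0,0]],[0.0,[0.0038,0.0075,0],[0,0,0]],[0.0,[0.0038,0.0075,0],[0,0,0]],[0.0,[0.0038,0.0075,0],[0,0,0]],[0.0,[0.0038,0.0075,0],[0,0,0]],[0.0,[0.0038,0.0075,0],[0,0,0]],[0.0,[0.0038,0.0075,0],[0,0,0]],[0.0,[0,0,0],[0,0,0]],[0.0,[0,0,0],[0,0,0]]]'
python3 - <<'E'
from h import *
S=grab('scene','scene4');T=grab('top','top4')
def crop(d,cx,cy,w,h,s): f=cv2.getRectSubPix(d['frame'],(w,h),(cx,cy)); return cv2.resize(f,(w*s,h*s),interpolation=cv2.INTER_CUBIC)
cv2.imwrite('pics/comp5.png',np.hstack([crop(S,345.5,165.5,50,60,8),crop(T,305.5,190.5,50,60,8)]))
E
```

```text
t: 8.7
ee_pos: [524.1, 29.8, 327.2]
tcp_rot: [[-0.447, -0.895, -0.0], [-0.895, 0.447, -0.0], [0.0, 0.0, -1.0]]
wrist_force: [-1.1, -0.1, -5.6]
gripper_width: 18.9
```

View pics/comp5.png

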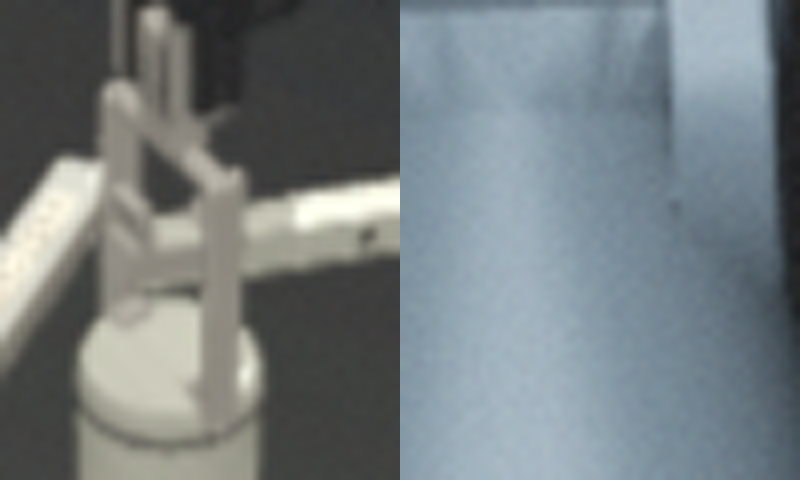

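The beam passes through the stirrup opening. The bar, from (115,95) to (228,178), stands over the saddle at about (163–172,140), within about 3 mm. I'll lower slowly, starting with a 1 mm outward correction.

```bash
python3 -m pendant '[[0.0,[-0.0005,-0.001,-0.003],[0,0,0]],[0.0,[0,0,-0.004],[0,0,0]],[0.0,[0,0,-0.004],[0,0,0]],[0.0,[0,0,-0.004],[0,0,0]],[0.0,[0,0,-0.003],[0,0,0]],[0.0,[0,0,0],[0,0,0]],[0.0,[0,0,0],[0,0,0]]]'
for i in 1 2 3 4; do python3 -m pendant '[[0.0,[0,0,-0.002],[0,0,0]],[0.0,[0,0,-0.002],[0,0,0]],[0.0,[0,0,0],[0,0,0]]]' | grep -E "force|pos"; done
```

```text
t: 9.5
ee_pos: [523.6, 28.6, 309.3]
tcp_rot: [[-0.447, -0.894, 0.0], [-0.894, 0.447, -0.0], [0.0, -0.0, -1.0]]
wrist_force: [-0.5, 0.6, -5.5]
gripper_width: 18.7
ee_pos: [523.5, 28.6, 305.0]
wrist_force: [0.2, -0.0, -5.4]
ee_pos: [523.5, 28.6, 300.9]
wrist_force: [-0.7, 0.0, -5.6]
ee_pos: [523.5, 28.6, 296.9]
wrist_force: [0.2, -0.2, -5.9]
ee_pos: [523.6, 28.6, 293.0]
wrist_force: [0.8, -0.0, -5.7]
```

```bash
for i in 1 2 3 ; do python3 -m pendant '[[0.0,[0,0,-0.002],[0,0,0]],[0.0,[0,0,-0.002],[0,0,0]],[0.0,[0,0,0],[0,0,0]]]' | grep -E "force|pos"; done
python3 - <<'E'
from h import *
S=grab('scene','scene5')
def crop(d,cx,cy,w,h,s): f=cv2.getRectSubPix(d['frame'],(w,h),(cx,cy)); return cv2.resize(f,(w*s,h*s),interpolation=cv2.INTER_CUBIC)
cv2.imwrite('pics/comp6.png',crop(S,350.5,165.5,70,60,10))
E
```

```text
ee_pos: [523.6, 28.6, 289.0]
wrist_force: [0.9, -0.5, -5.0]
ee_pos: [523.6, 28.6, 285.0]
wrist_force: [0.8, -0.2, -4.5]
ee_pos: [523.6, 28.6, 281.0]
wrist_force: [0.5, -0.4, -4.4]
```

View pics/comp6.png

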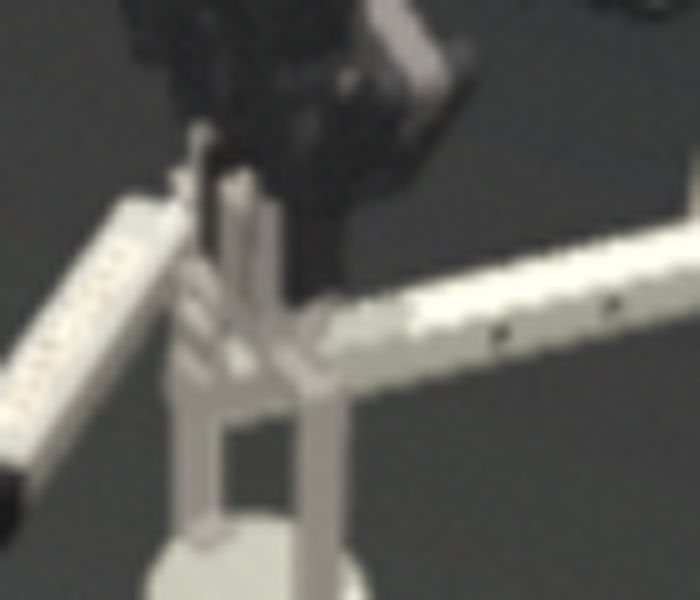

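The bar has made contact, with force relieved by about 1.4 N, but it sits towards the inner horn: the saddle floor shows at (240,355), left of the bar. The saddle moves outward as it sinks, so I'll shift outward while continuing down slowly.

```bash
python3 -m pendant '[[0.0,[-0.0004,-0.0009,-0.001],[0,0,0]],[0.0,[-0.0004,-0.0009,-0.001],[0,0,0]],[0.0,[-0.0004,-0.0009,-0.001],[0,0,0]],[0.0,[-0.0004,-0.0009,-0.001],[0,0,0]],[0.0,[0,0,0],[0,0,0]],[0.0,[0,0,0],[0,0,0]],[0.0,[0,0,0],[0,0,0]]]'
python3 -m pendant '[[0.0,[-0.0002,-0.0004,-0.002],[0,0,0]],[0.0,[-0.0002,-0.0004,-0.002],[0,0,0]],[0.0,[-0.0002,-0.0003,-0.002],[0,0,0]],[0.0,[-0.0001,-0.0003,-0.002],[0,0,0]],[0.0,[-0.0001,-0.0003,-0.002],[0,0,0]],[0.0,[-0.0001,-0.0003,-0.002],[0,0,0]],[0.0,[0,0,0],[0,0,0]],[0.0,[0,0,0],[0,0,0]],[0.0,[0,0,0],[0,0,0]]]'
python3 - <<'E'
from h import *
S=grab('scene','scene6')
def crop(d,cx,cy,w,h,s): f=cv2.getRectSubPix(d['frame'],(w,h),(cx,cy)); return cv2.resize(f,(w*s,h*s),interpolation=cv2.INTER_CUBIC)
cv2.imwrite('pics/comp7.png',crop(S,350.5,172.5,70,60,10))
E
```

```text
t: 12.35
ee_pos: [522.0, 24.9, 277.3]
tcp_rot: [[-0.447, -0.894, 0.0], [-0.894, 0.447, -0.0], [0.0, -0.0, -1.0]]
wrist_force: [-1.9, 0.1, -3.6]
gripper_width: 18.3
t: 13.25
ee_pos: [521.1, 23.1, 265.4]
tcp_rot: [[-0.447, -0.894, 0.0], [-0.894, 0.447, 0.0], [-0.0, -0.0, -1.0]]
wrist_force: [-0.4, 2.7, -3.6]
gripper_width: 18.6
```

View pics/comp7.png

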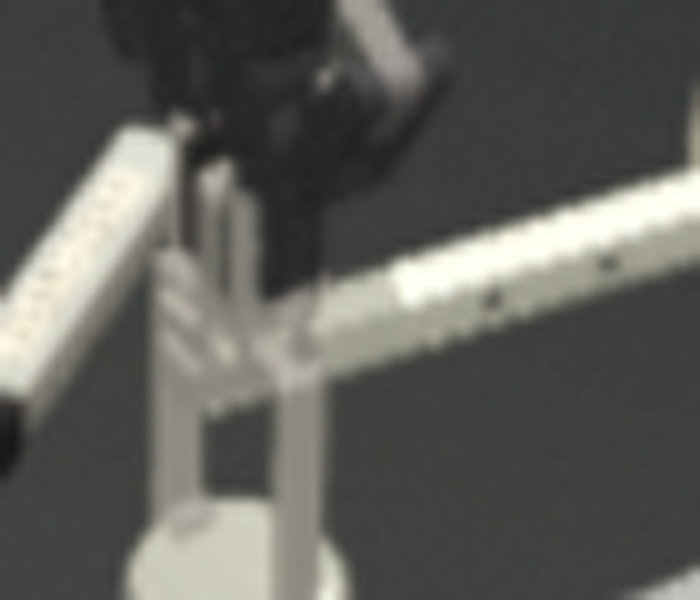

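The bar now sits mid-saddle, and both the outer-horn side and the floor at (225,350) are visible. I'll check the lateral force before going on.

```bash
for i in 1 2 3; do python3 -m pendant '[[0.0,[0,0,0],[0,0,0]]]' | grep -E "force"; done; for i in 1 2 3; do python3 -m pendant '[[0.0,[0,0,-0.002],[0,0,0]],[0.0,[0,0,-0.002],[0,0,0]],[0.0,[0,0,0],[0,0,0]]]' | grep -E "force|pos"; done
```

```text
wrist_force: [-0.2, 1.8, -4.1]
wrist_force: [0.5, 1.9, -3.6]
wrist_force: [0.2, 1.9, -4.3]
ee_pos: [521.0, 22.7, 260.9]
wrist_force: [-0.6, -0.8, -3.4]
ee_pos: [521.1, 22.8, 257.0]
wrist_force: [-0.8, -1.2, -2.5]
ee_pos: [521.2, 23.0, 253.0]
wrist_force: [0.1, -2.8, -2.7]
```

```bash
for i in 1 2; do python3 -m pendant '[[0.0,[-0.0003,-0.0006,-0.002],[0,0,0]],[0.0,[0,0,-0.002],[0,0,0]],[0.0,[0,0,0],[0,0,0]],[0.0,[0,0,0],[0,0,0]]]' | grep -E "force|pos"; done;  for i in 1 2 3; do python3 -m pendant '[[0.0,[0,0,-0.002],[0,0,0]],[0.0,[0,0,-0.002],[0,0,0]],[0.0,[0,0,0],[0,0,0]]]' | grep -E "force|pos"; done
```

```text
ee_pos: [521.0, 22.6, 249.3]
wrist_force: [0.0, 1.3, -2.0]
ee_pos: [520.6, 21.9, 245.3]
wrist_force: [0.6, 1.3, -1.7]
ee_pos: [520.5, 21.8, 241.0]
wrist_force: [1.2, 1.6, -1.7]
ee_pos: [520.5, 21.8, 237.0]
wrist_force: [1.0, 1.9, -1.6]
ee_pos: [520.5, 21.8, 233.0]
wrist_force: [0.3, 0.6, -1.4]
```

```bash
for i in 1 2 3; do python3 -m pendant '[[0.0,[0.0001,0.0002,-0.002],[0,0,0]],[0.0,[0,0,-0.002],[0,0,0]],[0.0,[0,0,0],[0,0,0]]]' | grep -E "force|pos"; done;  for i in 1 2 3 4 5 6; do python3 -m pendant '[[0.0,[0,0,0],[0,0,0]]]' | grep -E "force|pos"; done
python3 - <<'E'
from h import *
S=grab('scene','scene7')
def crop(d,cx,cy,w,h,s): f=cv2.getRectSubPix(d['frame'],(w,h),(cx,cy)); return cv2.resize(f,(w*s,h*s),interpolation=cv2.INTER_CUBIC)
cv2.imwrite('pics/comp8.png',crop(S,350.5,185.5,70,60,10))
E
```

```text
ee_pos: [520.6, 22.0, 229.0]
wrist_force: [1.2, 0.1, -1.6]
ee_pos: [520.7, 22.2, 225.0]
wrist_force: [1.0, 0.9, -0.9]
ee_pos: [520.8, 22.4, 221.0]
wrist_force: [-0.6, 0.8, -0.7]
ee_pos: [520.8, 22.4, 221.2]
wrist_force: [0.3, -0.5, -1.0]
ee_pos: [520.8, 22.4, 221.4]
wrist_force: [-0.1, 0.4, -1.3]
ee_pos: [520.8, 22.4, 221.3]
wrist_force: [-0.1, -0.2, 0.3]
ee_pos: [520.8, 22.4, 221.3]
wrist_force: [1.1, 1.1, -0.6]
ee_pos: [520.8, 22.4, 221.3]
wrist_force: [0.0, 0.3, -0.5]
ee_pos: [520.8, 22.4, 221.3]
wrist_force: [0.2, 1.3, -0.7]
```

View pics/comp8.png

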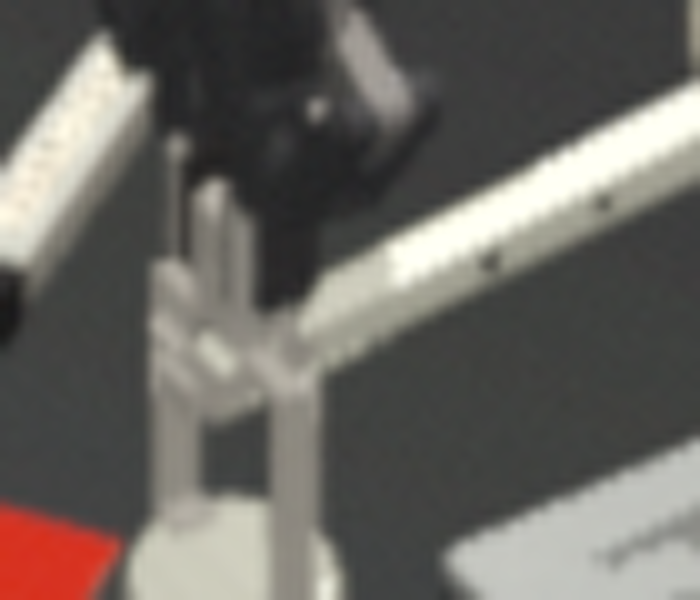

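It sits well in the saddle, with about 0.65 N left. I'll ease down and average.

```bash
cat > avg.sh <<'E'
python3 -c "
import numpy as np,subprocess
from cell import robot,imaging
F=[]
for i in range(10):
    imaging.get_image('scene'); s=robot.get_state();F.append(s['wrist_force'])
print(s['t'],np.mean(F,0).round(2),(np.std(F,0)/3).round(2),np.round(s['ee_pos'],1))"
E
python3 -m pendant '[[0.0,[0,0,-0.002],[0,0,0]],[0.0,[0,0,-0.002],[0,0,0]],[0.0,[0,0,0],[0,0,0]],[0.0,[0,0,0],[0,0,0]],[0.0,[0,0,0],[0,0,0]]]'|grep pos; bash avg.sh
python3 -m pendant '[[0.0,[0,0,-0.002],[0,0,0]],[0.0,[0,0,-0.001],[0,0,0]],[0.0,[0,0,0],[0,0,0]],[0.0,[0,0,0],[0,0,0]],[0.0,[0,0,0],[0,0,0]]]'|grep pos; bash avg.sh
```

```text
ee_pos: [520.9, 22.5, 217.4]
18.75 [ 1.52  2.47 -0.06] [0.21 0.22 0.16] [520.9  22.5 217.3]
ee_pos: [520.8, 22.4, 214.3]
19.75 [1.46 1.94 0.  ] [0.16 0.19 0.15] [520.8  22.4 214.3]
```

Vertical load is about 0, but the saddle pushes 2.4 N inward. I'll relieve it by going about 1 mm toward the pivot.

```bash

python3 -m pendant '[[0.0,[0.0002,0.0005,0],[0,0,0]],[0.0,[0.0003,0.0005,0],[0,0,0]],[0.0,[0,0,0],[0,0,0]],[0.0,[0,0,0],[0,0,0]],[0.0,[0,0,0],[0,0,0]]]'|grep pos; bash avg.sh; bash avg.sh
python3 -m pendant '[[0.0,[0.0003,0.0005,0],[0,0,0]],[0.0,[0,0,0],[0,0,0]],[0.0,[0,0,0],[0,0,0]],[0.0,[0,0,0],[0,0,0]]]'|grep pos; bash avg.sh
```

```text
ee_pos: [521.0, 23.0, 214.1]
20.75 [-1.53 -4.54 -0.72] [0.16 0.18 0.13] [521.1  23.4 214.2]
21.25 [-2.57 -4.11 -0.67] [0.08 0.14 0.14] [521.2  23.5 214.2]
ee_pos: [521.7, 24.0, 214.3]
22.15 [-2.   -2.79 -0.36] [0.14 0.16 0.18] [521.7  24.  214.3]
```

```bash

python3 -m pendant '[[0.0,[-0.0003,-0.0006,0],[0,0,0]],[0.0,[0,0,0],[0,0,0]],[0.0,[0,0,0],[0,0,0]]]'|grep pos; bash avg.sh; bash avg.sh
python3 -m pendant '[[0.0,[0,0,-0.001],[0,0,0]],[0.0,[0,0,-0.001],[0,0,0]],[0.0,[0,0,0],[0,0,0]],[0.0,[0,0,0],[0,0,0]]]'|grep pos; bash avg.sh
```

```text
ee_pos: [521.5, 23.7, 214.4]
22.95 [-0.44  2.35  0.2 ] [0.2  0.18 0.19] [521.5  23.5 214.4]
23.45 [0.34 2.88 0.4 ] [0.16 0.15 0.17] [521.4  23.3 214.3]
ee_pos: [521.4, 23.2, 212.3]
24.35 [1.62 2.07 0.55] [0.15 0.15 0.1 ] [521.4  23.3 212.3]
```

```bash

python3 -m pendant '[[0.0,[0.0001,0.0003,0.001],[0,0,0]],[0.0,[0,0,0],[0,0,0]],[0.0,[0,0,0],[0,0,0]]]' 20|grep -E "pos|width"; bash avg.sh; bash avg.sh
```

```text
ee_pos: [521.4, 23.3, 213.3]
gripper_width: 18.5
25.15 [ 1.64 -1.57  0.2 ] [0.13 0.1  0.19] [521.4  23.4 213.2]
25.65 [ 1.71 -2.81  0.04] [0.11 0.21 0.12] [521.4  23.5 213.3]
```

Vertical load is about 0.1 N, so the beam carries it. I'll open gently.

```bash

python3 -m pendant '[[0.019,[0,0,0],[0,0,0]],[0.020,[0,0,0],[0,0,0]],[0.021,[0,0,0],[0,0,0]],[0.022,[0,0,0],[0,0,0]],[0.024,[0,0,0],[0,0,0]],[0.028,[0,0,0],[0,0,0]],[0.034,[0,0,0],[0,0,0]],[0.04,[0,0,0],[0,0,0]],[0.04,[0,0,0],[0,0,0]],[0.04,[0,0,0],[0,0,0]]]' 
python3 - <<'E'
from h import *
def crop(d,cx,cy,w,h,s): f=cv2.getRectSubPix(d['frame'],(w,h),(cx,cy)); return cv2.resize(f,(w*s,h*s),interpolation=cv2.INTER_CUBIC)
a=grab('scene','scene8')
for i in range(6): b=grab('scene','scene9')
cv2.imwrite('pics/comp9.png',np.hstack([crop(a,350.5,190.5,50,70,8),crop(b,350.5,190.5,50,70,8)]))
E
```

```text
t: 26.65
ee_pos: [521.4, 23.6, 213.3]
tcp_rot: [[-0.447, -0.894, 0.0], [-0.894, 0.447, -0.0], [-0.0, -0.0, -1.0]]
wrist_force: [0.9, 0.2, 0.8]
gripper_width: 40.2
```

View pics/comp9.png

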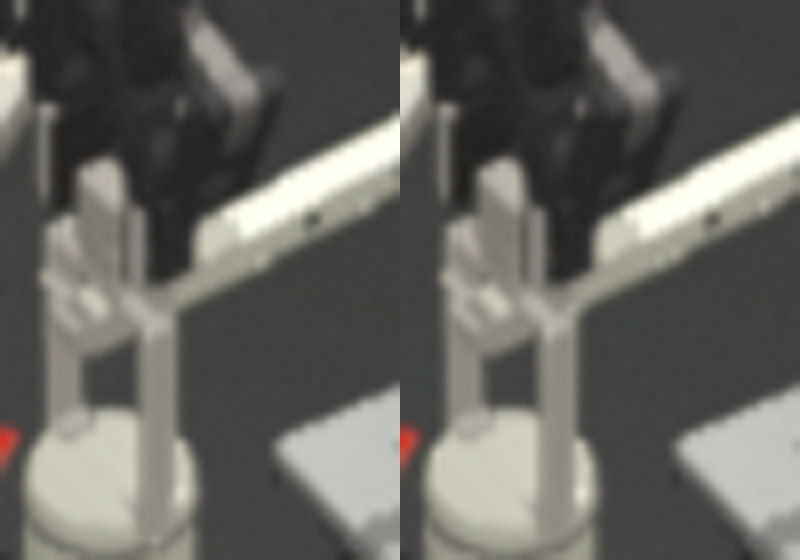

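Released: the two frames 0.3 s apart are identical, the bar lies in the saddle at about crop (105,300), and it hangs plumb. I'll withdraw straight up.

```bash

python3 -m pendant '[[0.05,[0,0,0],[0,0,0]],[0.05,[0,0,0],[0,0,0]],[0.05,[0,0,0.005],[0,0,0]],[0.05,[0,0,0.01],[0,0,0]],[0.05,[0,0,0.015],[0,0,0]],[0.05,[0,0,0.02],[0,0,0]],[0.05,[0,0,0.03],[0,0,0]],[0.05,[0,0,0.03],[0,0,0]],[0.05,[-0.01,-0.01,0.03],[0,0,0]],[0.05,[-0.03,0,0.03],[0,0,0]],[0.05,[-0.04,0,0.02],[0,0,0]],[0.05,[-0.04,0,0],[0,0,0]],[0.05,[0,0,0],[0,0,0]],[0.05,[0,0,0],[0,0,0]],[0.05,[0,0,0],[0,0,0]],[0.05,[0,0,0],[0,0,0]]]' 
python3 - <<'E'
from h import *
def crop(d,cx,cy,w,h,s): f=cv2.getRectSubPix(d['frame'],(w,h),(cx,cy)); return cv2.resize(f,(w*s,h*s),interpolation=cv2.INTER_CUBIC)
a=grab('scene','scene10')
for i in range(10): b=grab('scene','scene11')
print(np.abs(a['frame'][150:300,300:400].astype(int)-b['frame'][150:300,300:400]).mean())
t=grab('top','top11')
cv2.imwrite('pics/comp10.png',np.hstack([crop(b,350.5,190.5,80,110,5),crop(t,320.5,185.5,80,110,5)]))
E
```

```text
t: 28.6
ee_pos: [402.3, 13.6, 402.9]
tcp_rot: [[-0.447, -0.894, -0.001], [-0.894, 0.447, -0.0], [0.0, 0.001, -1.0]]
wrist_force: [0.2, 0.3, 0.8]
gripper_width: 49.8
0.8943333333333333
```

View pics/comp10.png

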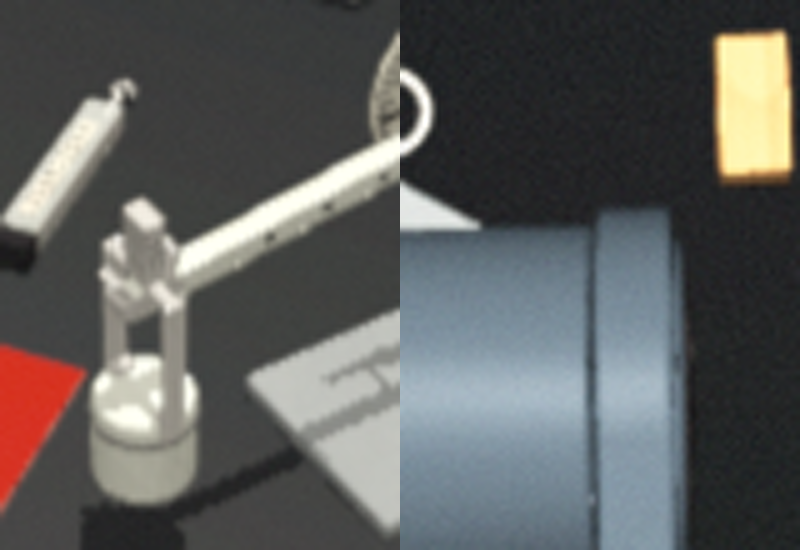

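The canister hangs plumb in the saddle and at rest, and the gripper is well clear. Handing in.

```bash
python3 -c "
from cell import robot
print(robot.hand_in())"
```

```text
the job is handed in; nothing more can be done
None
```

The aluminium canister (about 6 N, roughly 0.6 kg) now hangs by its stirrup in the saddle of the beam. I brought it in over the free end and lowered it at up to about 20 mm/s once in contact with the beam. I let go when the wrist carried about 0.1 N vertically.

**Last checks:** After release, two frames 0.3 s apart looked identical. After the gripper withdrew, frames about 0.5 s apart differed only by a mean of 0.9 grey levels, which I took as image noise. In the last scene view the bar lies between the horns and the canister is plumb. I handed in at about 29 s of the 58 s allowed.

**What disagreed or wasn't confirmed:**
- **Saddle height:** I had measured the saddle floor at 279 mm, but the load was first felt clearly about 10 mm lower than that predicted.
- **Sideways force:** Some 2–5 N remained between the bar and the saddle at the end of the lowering. I reduced it by shifting the bar, but about 2.5–3 N was still there when I opened the jaws. No movement was visible after release.
- **Top view:** The arm hid the saddle in the top view, so the final placing rests on the scene camera and the force readings.
- **Bystanders:** I made no separate measurement that they had not moved. The ones visible in the last crops looked undisturbed.

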